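Feed the pellets and raise the pan on its cam lever

TASK

Tip up the aluminium tray of the pellet feeder by its black bar so that all four pellets slide into the white pan, and let the tray back down onto its rest while the pan is still low. Then swing the red-handled cam lever up to the cam's highest lift point, where the lever stands straight up, so that the pan is raised to the reading head; the lever springs back if let go, so finish still holding it there, without propping the pan itself. Leave the two vials, the bead pot and the petri dish where they stand.

Things in the scene. Friction and masses are not known exactly. Their poses are not given: they have to be found in the camera images.
- feeder: pellet feeder, fixed to the bench: dark steel base plate with the pan in the middle, the tip-up tray on its -y side, the cam lever on its +y side and a grey reading head (152 mm high) at x = +68 mm. Origin: on the bench under the pan's centre; x away from the robot at yaw 0, y left, z up
- pan (a point): white open pan, outside 108 (x) x 104 (y) mm, walls 4 mm, rim 48 mm above its origin, inner floor 7 mm above it. Origin: centre of its underside, 60 mm above the bench when down. Axes as the feeder's
- pan_lift (a joint): lift of the pan, m: 0 down, 0.020 at the cam's highest point; it moves only with the cam lever
- tip_tray (a joint): tilt of the tray about its hinge, rad: 0 level on its rest, grows as the black bar is lifted, stop at 1.15. Let go, it sinks back by its own weight (about 1.5 N at the bar), damped to about 1 rad/s. The pellets slide at 0.45 to 0.65 rad depending on friction; 0.95 empties it surely
- tray_hinge (a point): middle of the tray's hinge line (along the feeder's x), above the pan's -y rim; feeder frame (0, -47, 130) mm. The tray (aluminium, 94 mm wide, 140 mm long, walls 22 mm, open towards the pan) reaches from 12 mm inside the pan to 130 mm on the other side of the hinge. Axes as the feeder's
- tray_grip (a point): middle of the tray's black round grip bar, 12 mm thick, 70 mm long, along the feeder's x, on two thin arms 32 mm either side of the middle; 170 mm from the hinge, 136 mm above the bench when the tray is down. 34 mm free between bar and tray wall; free below. Its axes turn with the tray
- cam_lever (a joint): angle of the cam lever, rad: 0 at its lower stop (pointing to the feeder's -x, 15 degrees above level), grows as the handle is swung up and over towards +x; 1.309 = straight up = highest lift; beyond, to the stop at 1.95, the pan sinks again. A spring drives it back to 0 (about 2.5 N at the handle)
- cam_axis (a point): point on the cam shaft's axis (along the feeder's y) in line with lever_grip, feeder frame (0, 108, 45) mm. Axes as the feeder's
- lever_grip (a point): middle of the lever's red round handle, 14 mm thick, 66 mm long (plus a 20 mm thick end knob), along the feeder's y, 115 mm from the cam axis, 75 mm above the bench at lever angle 0 and 160 mm when straight up. Its axes turn with the lever
- pellet_0: blue round pellet, 22 mm across, 14 mm high, 20 g, lying loose in the tray at the start; origin: centre of its underside, z its own axis
- pellet_1: blue round pellet, 22 mm across, 14 mm high, 20 g, lying loose in the tray at the start; origin: centre of its underside, z its own axis
- pellet_2: brown square pellet, 20 x 20 x 15 mm, 20 g, lying loose in the tray at the start; origin: centre of its underside, z its own axis
- pellet_3: brown square pellet, 20 x 20 x 15 mm, 20 g, lying loose in the tray at the start; origin: centre of its underside, z its own axis
- red_vial: sample vial, white with a red screw cap, 30 mm across, 52 mm high, loose on the bench, to be left alone; origin: centre of its underside
- blue_vial: sample vial, white with a blue screw cap, 30 mm across, 52 mm high, loose on the bench, to be left alone; origin: centre of its underside
- bead_pot: white pot with a green lid, 62 mm across, 62 mm high, loose on the bench, to be left alone; origin: centre of its underside
- petri_dish: clear petri dish, 61 mm across, 14 mm high, loose on the bench, to be left alone; origin: centre of its underside

How it is judged:
By the outcome, as a careful person would: the job done as asked, in the order asked, and still so for the second after the job is handed in, while the arm keeps its last pose, push and grip.
It also fails if it takes over 61 s, if anything falls off the work surface, if the arm or the gripper's body presses on something with over 40 N, if the wrist force passes 120 N, or if a joint passes its speed limit or range.

ROBOT

A 6-joint arm with a two-finger parallel gripper is mounted at the origin on a cart in front of the work surface, level with it; the furniture and walls round the work are solid. World frame = base frame: x ahead of the robot, y to its left, z up, the work surface at z = 0. Lengths are in mm, angles in rad, forces in N, time in s.
With the tool pointing down it reaches from about 325 to 775 mm from the base axis. Payload 5.5 kg.
Tool frame: the origin (TCP) lies midway between the tips of the shut fingers; the grasp point (between the pads) lies 19 mm behind it; z points along the fingers, y is the line along which they close (so a half turn about z gives the same grasp; the last joint's range is limited). The gripper opens to 85 mm and grips with 20 to 120 N. Pads are 22 mm wide; open, the fingers measure 114 mm over their backs; the gripper's body (76 mm by 85 mm) begins 54 mm behind the grasp point. The pads swing forward as they close: fully open they stand 13 mm farther back than shut.
Start: joints at [-1.381, 0.091, 1.231, -0, 1.82, -0.057], TCP at [146.58, -581.834, 231.275] pointing down, gripper open.
Joint ranges: [-2.87, 2.87], [-0.86, 2.18], [0.17, 2.46], [-1.51, 4.65], [0.06, 2.69], [-2.65, 2.65]. Speed limits (rad/s): [2.57, 2.57, 3.01, 3.14, 3.14, 3.14].

INTERFACE

Orientations are given as a unit quaternion [x, y, z, w].
In Python, from station import read_state, vision, order, finder gives the robot as it stands.
- The arm moves only by the tool send_rows, never from a script. Its argument "increments" is one flat list of numbers, 7 for each row, row after row: the turn, a rotation vector about the world's x, y, z in rad, then the shift along the world's x, y, z in m, then the finger opening in m, from 0 to 0.0854. A call has 1 to 10 rows; each row shifts and turns the commanded pose from where the row before left it; what a row does not reach is not made up. A row lasts 1/10 s, in which the tool goes at most 50 mm and 8.59 degrees, less where a joint would pass 70% of its speed; a pose out of reach is approached as far as the arm can. A call is refused whole if a number of a shift passes 0.05 or a number of a turn 0.15, either way. A call with a gripper value outside its range is refused whole. The fingers move at their own pace and stop on an object; "force" is the grip in N (left out, the last holds). Time passes only in rows, so rows that do not move let the fingers close. It gives the time, the measured TCP pose, the force, the opening and the grip force at its end, in the units of the state.
- read_state(): the state, without advancing time (a new reading comes with each control period).
- vision.grab_frame(name): name is "scene" or "top"; returns a dict with "img" (480x640x3 uint8, red, green, blue), "mtx" (3x3 intrinsics, pixels), "T" (4x4, takes a point from camera to world coordinates). Camera axes: x right, y up, looking along -z (the intrinsics and any distortion apply to the point x, -y, -z); pixel columns grow to the right and rows downward; lengths in mm; the calibration is good to about 2 mm. A picture is of the moment at which its call begins. There is no depth.
- order.sign_off(): hands the job in; it is judged then, once.
Trained networks look in a picture, given as the dict that the camera call returned (one of the last four; its "shot" number tells which), for a name from the list of things; names that differ only in an ending like _2 or _b are one class to them, and where a whole thing is asked for, a point or a joint stands for the part that bears it (a point fixed in the world has none). Each returns a list of dicts, best first, with "confidence" (0 to 1); they miss things now and then, are a little off and sometimes report something else, mostly with a low value. They report only what shows in the picture. A call takes as long as a camera call.
- finder.find_in(query, picture): "position" ([column, row] in pixels, amid what is visible of it).
The state is a dict: "time_s": time; "q": joint angles; "dq": joint speeds; "effort": joint torques, N m; "tool_pos": TCP position; "orientation": TCP orientation; "force": force on the tool from outside, world axes, zero at the start; "wrist_torque": the same for the moment, N m; "grip_width": finger opening in mm; "grip_force": force on a finger pad.
Only numpy, scipy, OpenCV 4.12 (cv2) and the standard library are available. Lean on these libraries where they do the work, as an engineer would, in place of code of your own. Each camera call takes 0.05 s, during which the arm holds its last target. There are 200 camera calls.

## Working session

There is one attempt and no reset: what is moved stays moved. The work goes in short steps, Python scripts to look and compute and a tool call to move; the robot and the scene stay as the last step left them, time stands still between calls to the robot, and variables do not carry over. Pictures are saved under pics/ and viewed, at most 10 in all, crops included, and the job is handed in when it is done.

Besides the shell and the picture viewer there is one more tool, called after "Emit:" as name(argument=value, ...), one argument or row to a line, values as JSON. send_rows: Moves the arm, as the interface text tells. Its arguments: {"type":"object","properties":{"increments":{"type":"array"},"force":{"type":"number"}},"required":["increments"]}

```bash
mkdir -p pics; cat > h.py <<'E'
import numpy as np, cv2
from station import read_state, vision, order, finder
def save(f,n): cv2.imwrite('pics/'+n,f['img'][:,:,::-1])
def ray(f,p):
    K=f['mtx'];T=f['T'];u,v=p
    d=np.array([(u-K[0,2])/K[0,0],-(v-K[1,2])/K[1,1],-1.]);return T[:3,3],T[:3,:3]@d
def at_z(f,p,z):
    o,d=ray(f,p);return o+d*(z-o[2])/d[2]
def proj(f,P):
    T=f['T'];c=(np.asarray(P,float)-T[:3,3])@T[:3,:3];K=f['mtx']
    return np.array([K[0,0]*c[...,0]/-c[...,2]+K[0,2],K[1,1]*c[...,1]/c[...,2]+K[1,2]]).T if False else np.stack([K[0,0]*c[...,0]/-c[...,2]+K[0,2],-K[1,1]*c[...,1]/-c[...,2]+K[1,2]],-1)
E
python3 - <<'E'
from h import *
for c in ('scene','top'):
    f=vision.grab_frame(c);save(f,c+'0.png')
    print(c,f['mtx'].round(1).tolist(),f['T'].round(3).tolist(),[k for k in f])
    for n in ['feeder','pan','tip_tray','tray_grip','cam_lever','lever_grip','pellet_0','pellet_2','red_vial','blue_vial','bead_pot','petri_dish']:
        r=finder.find_in(n,f);print(n,[(np.round(x['position']).tolist(),round(x['confidence'],2)) for x in r[:4]])
E
```

```text
scene [[494.3, 0.0, 312.3], [0.0, 494.3, 241.5], [0.0, 0.0, 1.0]] [[-0.848, 0.262, -0.461, 5.45], [-0.53, -0.447, 0.721, 1046.615], [-0.017, 0.855, 0.518, 681.76], [0.0, 0.0, 0.0, 1.0]] ['img', 'mtx', 'T', 'shot']
feeder [([348.0, 244.0], 0.64)]
pan [([339.0, 243.0], 0.67), ([218.0, 307.0], 0.16)]
tip_tray [([367.0, 205.0], 0.55), ([335.0, 243.0], 0.37)]
tray_grip [([370.0, 206.0], 0.82)]
cam_lever [([330.0, 274.0], 0.55)]
lever_grip [([329.0, 274.0], 0.7)]
pellet_0 [([363.0, 197.0], 0.57), ([356.0, 203.0], 0.54)]
pellet_2 [([363.0, 197.0], 0.57), ([356.0, 203.0], 0.54)]
red_vial [([232.0, 284.0], 0.61)]
blue_vial [([262.0, 262.0], 0.61)]
bead_pot []
petri_dish [([250.0, 362.0], 0.94), ([235.0, 280.0], 0.64), ([367.0, 194.0], 0.47), ([327.0, 272.0], 0.43)]
top [[511.9, 0.0, 325.0], [0.0, 511.9, 240.3], [0.0, 0.0, 1.0]] [[-0.001, 0.991, -0.132, 409.996], [-1.0, 0.001, 0.012, 246.137], [0.012, 0.132, 0.991, 1039.044], [0.0, 0.0, 0.0, 1.0]] ['img', 'mtx', 'T', 'shot']
feeder [([362.0, 272.0], 0.6)]
pan [([346.0, 263.0], 0.57), ([429.0, 298.0], 0.45)]
tip_tray [([410.0, 277.0], 0.68)]
tray_grip [([417.0, 277.0], 0.65), ([366.0, 277.0], 0.43)]
cam_lever [([300.0, 303.0], 0.87), ([364.0, 274.0], 0.45)]
lever_grip [([300.0, 301.0], 0.57)]
pellet_0 [([405.0, 284.0], 0.6), ([428.0, 298.0], 0.54), ([302.0, 302.0], 0.4)]
pellet_2 [([405.0, 284.0], 0.6), ([428.0, 298.0], 0.54), ([302.0, 302.0], 0.4)]
red_vial [([252.0, 192.0], 0.63)]
blue_vial [([365.0, 273.0], 0.63), ([298.0, 198.0], 0.59)]
bead_pot [([202.0, 209.0], 0.66)]
petri_dish [([171.0, 273.0], 0.83)]
```

View pics/scene0.png

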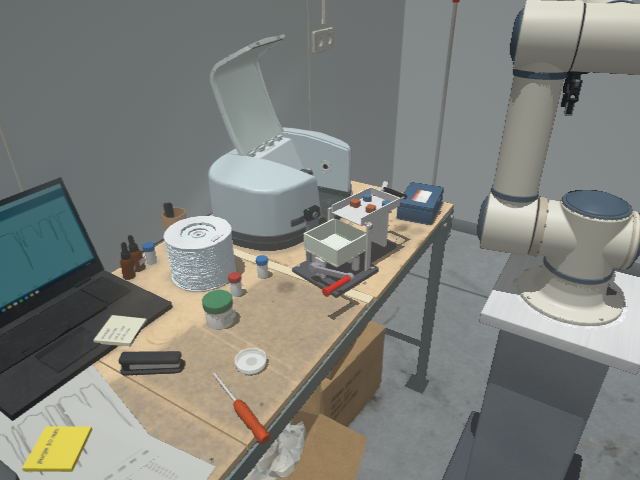

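View pics/top0.png

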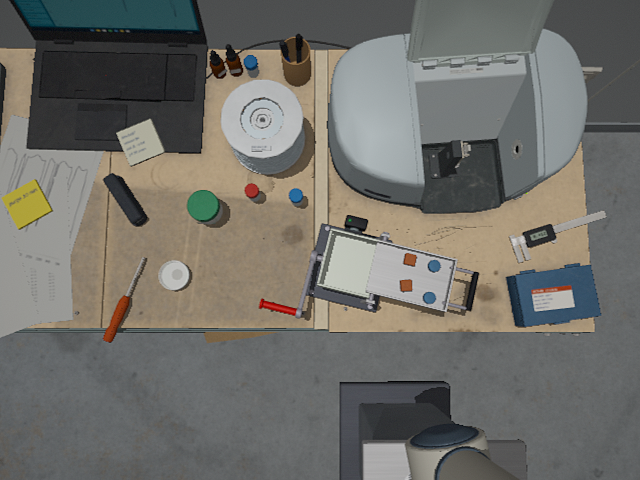

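The scene view shows the feeder amid the bench: bar about (393,190), red handle (337,285), pan (337,243). The top view shows the bar at (472,290), red handle (280,307), pan (350,262), and the feeder yawed by about -0.22.

```bash
python3 - <<'E'
from h import *
f=vision.grab_frame('top');g=vision.grab_frame('scene')
a=cv2.resize(f['img'][205:325,250:490],None,fx=3.3,fy=3.3,interpolation=cv2.INTER_CUBIC)
cv2.imwrite('pics/c1.png',a[:,:,::-1])
b=cv2.resize(g['img'][170:310,280:420],None,fx=4.2,fy=4.2,interpolation=cv2.INTER_CUBIC)
cv2.imwrite('pics/c2.png',b[:,:,::-1])
# fit feeder pose: red handle + black bar masks in top
im=f['img'].astype(int)
R,G,B=im[...,0],im[...,1],im[...,2]
m=(R>150)&(G<70)&(B<70);m[:290]=0;m[:, :255]=0;m[:,305:]=0
v,u=np.nonzero(m);
k=(im.max(2)<45);k[:265]=0;k[315:]=0;k[:,:460]=0;k[:,485:]=0
kv,ku=np.nonzero(k)
for n,(uu,vv) in dict(red=(u,v),bar=(ku,kv)).items():
    r=cv2.minAreaRect(np.stack([uu,vv],1).astype(np.float32));print(n,len(uu),r)
    z=80 if n=='red' else 138
    print(at_z(f,(uu.mean(),vv.mean()),z).round(1), [at_z(f,p,z).round(1).tolist() for p in cv2.boxPoints(r)])
E
```

```text
red 175 ((277.4324951171875, 307.7410888671875), (36.66967010498047, 6.0474138259887695), 15.64224624633789)
[412.1 322.3  80. ] [[415.1, 357.2, 80.0], [425.9, 354.4, 80.0], [407.6, 288.7, 80.0], [396.9, 291.6, 80.0]]
bar 229 ((471.5133361816406, 290.68701171875), (6.128811836242676, 38.83297348022461), 11.888657569885254)
[440.4 -22.5 138. ] [[408.8, -8.8, 138.0], [475.3, -25.5, 138.0], [473.1, -36.0, 138.0], [406.6, -19.3, 138.0]]
```

View pics/c1.png

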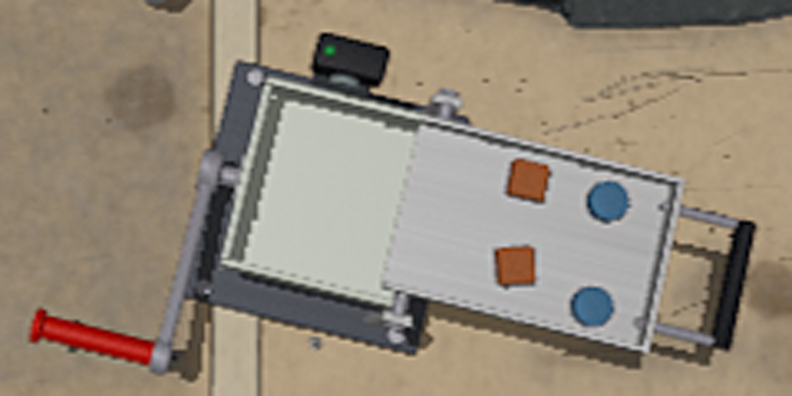

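View pics/c2.png

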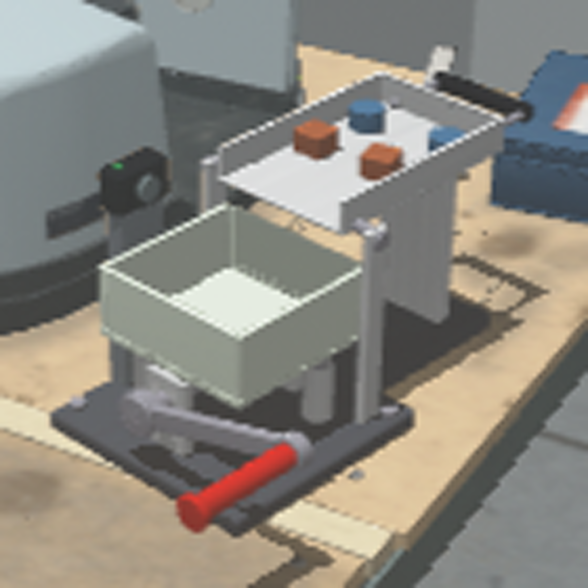

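The crops show the tray with two brown and two blue pellets, the bar at crop (737,285) with thin arms at its ends, and the red handle at (95,338). Bar, handle and drawing agree: feeder origin about (493,188), yaw -0.246.

```bash
cat >> h.py <<'E'
from scipy.spatial.transform import Rotation as Ro
YAW=-0.246; O=np.array([493.,188.,0])
def W(p): return O+Ro.from_euler('z',YAW).apply(p)
E
python3 - <<'E'
from h import *
s=read_state();print(s['tool_pos'],s['force'],s['grip_width']);M=Ro.from_quat(s['orientation']).as_matrix();print(M.round(3))
print('bar',W([0,-217,136]),'lever',W([-111,108,75]),'up',W([0,108,160]))
E
```

```text
[ 146.57091293 -581.84088519  231.27797784] [-0.37806393 -1.01264281  0.13988142] 85.56420986501061
[[ 0.97   0.244 -0.   ]
 [ 0.244 -0.97  -0.   ]
 [-0.     0.    -1.   ]]
bar [440.15478407 -22.46705955 136.        ] lever [411.64257931 319.78000645  75.        ] up [519.30084479 292.74858263 160.        ]
```

Emit:
send_rows(
  increments=[0,0,-0.03,0.018,0.035,0,0.04,0,0,-0.03,0.018,0.035,0,0.04,0,0,-0.03,0.018,0.035,0,0.04,0,0,-0.03,0.018,0.035,0,0.04,0,0,-0.03,0.018,0.035,0,0.04,0,0,-0.03,0.018,0.035,0,0.036,0,0,-0.03,0.018,0.035,0,0.036,0,0,-0.03,0.018,0.035,0,0.036,0,0,-0.03,0.018,0.035,0,0.036,0,0,-0.03,0.018,0.035,0,0.036],
  force=25,
)

```text
time_s: 2.4
tool_pos: [327.0, -230.4, 231.5]
orientation: [1.0, -0.027, 0.0, 0.0]
force: [1.5, -0.8, 0.8]
grip_width: 35.9
grip_force: 0.0
```

Emit:
send_rows(
  increments=[0,0,-0.032,0.019,0.035,0,0.036,0,0,-0.032,0.019,0.035,0,0.036,0,0,-0.032,0.019,0.035,0,0.036,0,0,-0.032,0.019,0.035,0,0.036,0,0,-0.032,0.019,0.035,0,0.036,0,0,-0.032,0.018,0.034,0,0.036,0,0,0,0,0,0,0.036,0,0,0,0,0,0,0.036],
)

```text
time_s: 3.2
tool_pos: [439.6, -22.3, 231.2]
orientation: [0.993, -0.121, -0.0, 0.0]
force: [0.6, -0.9, -0.8]
grip_width: 36.1
grip_force: 0.0
```

```bash
python3 - <<'E'
from h import *
s=read_state();print(s['time_s'],s['tool_pos'],s['q'],s['force'],s['grip_width']);M=Ro.from_quat(s['orientation']).as_matrix();print(M.round(3))
f=vision.grab_frame('scene')
b=cv2.resize(f['img'][120:270,300:480],None,fx=4,fy=4,interpolation=cv2.INTER_CUBIC)
cv2.imwrite('pics/c3.png',b[:,:,::-1])
E
```

```text
3.2 [439.59050985 -22.26085345 231.20810956] [-1.27582209e-01 -3.40058287e-01  1.62690269e+00 -4.52650261e-04
  1.85520063e+00  1.68587060e+00] [ 0.63015668 -0.87205227 -0.79584327] 36.148924218613026
[[ 0.971 -0.24  -0.001]
 [-0.24  -0.971 -0.   ]
 [-0.     0.    -1.   ]]
```

View pics/c3.png

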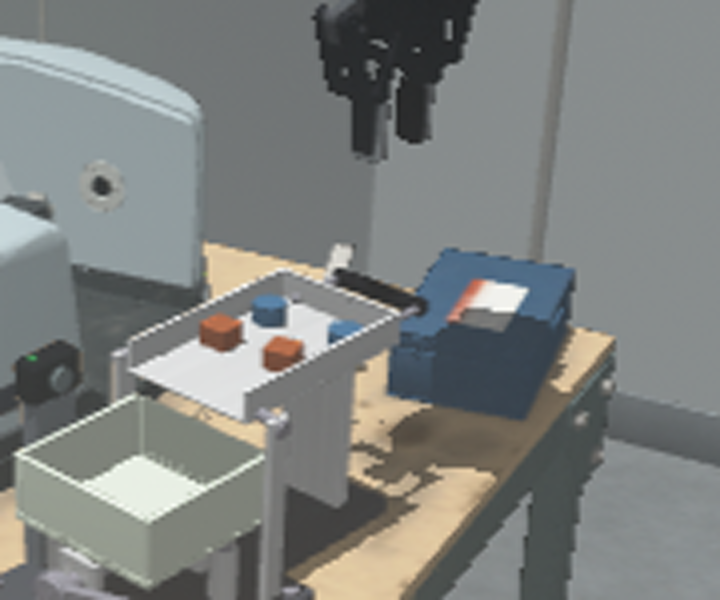

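The crop shows the open fingers (about (390,130)) above the bar (375,290), which lies clear between tray and blue box. Now down and grip.

Emit:
send_rows(
  increments=[0,0,0,0,0,-0.029,0.036,0,0,0,0,0,-0.029,0.036,0,0,0,0,0,-0.028,0.036,0,0,0,0,0,-0.028,0.036,0,0,0,0,0,0,0.036,0,0,0,0,0,0,0.0,0,0,0,0,0,0,0.0,0,0,0,0,0,0,0.0,0,0,0,0,0,0,0.0,0,0,0,0,0,0,0.0],
)

```text
time_s: 4.25
tool_pos: [440.1, -24.0, 119.3]
orientation: [0.992, -0.123, 0.001, 0.001]
force: [-2.3, -6.1, 3.0]
grip_width: 11.2
grip_force: 25.4
```

```bash
python3 - <<'E'
from h import *
h=W([0,-47,130]);r=170;a0=np.arcsin(6/170)
prev=None
for t in np.arange(0,1.001,0.1):
    a=t+a0;p=W([0,-47-r*np.cos(a),130+r*np.sin(a)])
    if prev is not None: print(round(t,2),(p-prev).round(1))
    prev=p
E
```

```text
0.1 [ 0.4  1.4 16.9]
0.2 [ 0.8  3.  16.7]
0.3 [ 1.2  4.6 16.3]
0.4 [ 1.6  6.2 15.7]
0.5 [ 1.9  7.7 15. ]
0.6 [ 2.3  9.1 14.2]
0.7 [ 2.6 10.4 13.2]
0.8 [ 2.9 11.7 12. ]
0.9 [ 3.2 12.8 10.8]
1.0 [ 3.4 13.7  9.4]
```

Emit:
send_rows(
  increments=[0,0,0,0.0002,0.0002,0.0085,0,0,0,0,0.0002,0.0002,0.0085,0,0,0,0,0.0004,0.0012,0.0083,0,0,0,0,0.0004,0.0015,0.0083,0,0,0,0,0.0006,0.002,0.0082,0,0,0,0,0.0006,0.0023,0.0081,0,0,0,0,0.0008,0.003,0.0079,0,0,0,0,0.0008,0.0032,0.0078,0,0,0,0,0.001,0.0038,0.0075,0,0,0,0,0.001,0.0039,0.0075,0],
)

```text
time_s: 5.25
tool_pos: [445.3, -2.8, 199.6]
orientation: [0.992, -0.123, 0.0, 0.002]
force: [-3.7, -9.5, 1.7]
grip_width: 10.9
grip_force: 24.4
```

Emit:
send_rows(
  increments=[0,0,0,0.0011,0.0045,0.0071,0,0,0,0,0.0012,0.0046,0.0071,0,0,0,0,0.0013,0.0052,0.0066,0,0,0,0,0.0013,0.0052,0.0066,0,0,0,0,0.0014,0.0058,0.006,0,0,0,0,0.0015,0.0059,0.006,0,0,0,0,0.0016,0.0064,0.0054,0,0,0,0,0.0016,0.0064,0.0054,0,0,0,0,0.0017,0.0068,0.0047,0,0,0,0,0.0017,0.0068,0.0047,0],
)

```text
time_s: 6.25
tool_pos: [459.9, 55.0, 261.9]
orientation: [0.992, -0.123, 0.002, 0.001]
force: [-4.7, -9.1, 12.1]
grip_width: 10.7
grip_force: 25.4
```

Emit:
send_rows(
  increments=[0,0,0,0,0,0,0,0,0,0,0,0,0,0,0,0,0,0,0,0,0,0,0,0,0,0,0,0,0,0,0,0,0,0,0],
)

```text
time_s: 6.75
tool_pos: [459.9, 55.0, 261.9]
orientation: [0.992, -0.123, 0.003, 0.001]
force: [-4.1, -8.7, 12.5]
grip_width: 10.9
grip_force: 25.5
```

```bash
python3 - <<'E'
from h import *
f=vision.grab_frame('scene');g=vision.grab_frame('top')
b=cv2.resize(f['img'][130:290,290:430],None,fx=2.8,fy=2.8,interpolation=cv2.INTER_CUBIC)
a=cv2.resize(g['img'][205:325,300:440],None,fx=2.8,fy=2.8,interpolation=cv2.INTER_CUBIC)
a=cv2.copyMakeBorder(a,0,b.shape[0]-a.shape[0],0,0,cv2.BORDER_CONSTANT)
cv2.imwrite('pics/c4.png',np.hstack([b,a])[:,:,::-1])
E
```

```text
(no output)
```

View pics/c4.png

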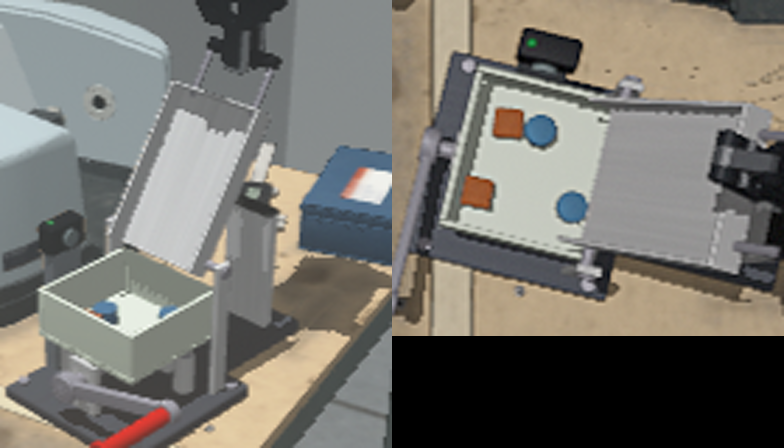

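All four pellets lie in the pan (right half: brown (508,122), (476,192), blue (540,130), (572,207)) and the tray is empty. Lower the tray along the same arc.

Emit:
send_rows(
  increments=[0,0,0,-0.0017,-0.0068,-0.0047,0,0,0,0,-0.0017,-0.0068,-0.0047,0,0,0,0,-0.0016,-0.0064,-0.0054,0,0,0,0,-0.0016,-0.0064,-0.0054,0,0,0,0,-0.0015,-0.0059,-0.006,0,0,0,0,-0.0014,-0.0058,-0.006,0,0,0,0,-0.0013,-0.0052,-0.0066,0,0,0,0,-0.0013,-0.0052,-0.0066,0,0,0,0,-0.0012,-0.0046,-0.0071,0,0,0,0,-0.0011,-0.0045,-0.0071,0],
)

```text
time_s: 7.85
tool_pos: [445.7, -1.8, 199.8]
orientation: [0.992, -0.122, 0.001, 0.0]
force: [-2.3, -3.9, 3.8]
grip_width: 11.1
grip_force: 25.9
```

Emit:
send_rows(
  increments=[0,0,0,-0.001,-0.0039,-0.0075,0,0,0,0,-0.001,-0.0038,-0.0075,0,0,0,0,-0.0008,-0.0032,-0.0078,0,0,0,0,-0.0008,-0.003,-0.0079,0,0,0,0,-0.0006,-0.0023,-0.0081,0,0,0,0,-0.0006,-0.002,-0.0082,0,0,0,0,-0.0004,-0.0015,-0.0083,0,0,0,0,-0.0004,-0.0012,-0.0083,0,0,0,0,-0.0002,-0.001,-0.0085,0,0,0,0,-0.0002,-0.001,-0.0075,0],
)

```text
time_s: 8.85
tool_pos: [440.0, -24.0, 117.4]
orientation: [0.993, -0.122, 0.0, -0.001]
force: [2.4, -0.2, 1.9]
grip_width: 11.2
grip_force: 27.6
```

Emit:
send_rows(
  increments=[0,0,0,0,0,0,0,0,0,0,0,0,0,0.036,0,0,0,0,0,0,0.036,0,0,0,0,0,0,0.036,0,0,0,0,0,0,0.036,0,0,0,0,0,0,0.036],
)

```text
time_s: 9.45
tool_pos: [439.5, -24.3, 118.2]
orientation: [0.993, -0.122, -0.0, -0.0]
force: [-0.1, -0.1, -0.6]
grip_width: 35.8
grip_force: 0.0
```

Emit:
send_rows(
  increments=[0,0,0,0,0,0.03,0.036,0,0,0,0,0,0.03,0.036,0,0,0,0,0,0.03,0.036,0,0,0,0,0,0.025,0.036,0,0,0.12,-0.002,0.027,0,0.05,0,0,0.12,-0.002,0.027,0,0.05,0,0,0.12,-0.002,0.027,0,0.05,0,0,0.12,-0.002,0.027,0,0.05,0,0,0.12,-0.002,0.027,0,0.05,0,0,0.12,-0.002,0.027,0,0.05],
)

```text
time_s: 10.45
tool_pos: [427.3, 138.7, 233.3]
orientation: [0.971, 0.238, 0.0, -0.0]
force: [-0.5, 0.6, 0.1]
grip_width: 50.1
grip_force: 0.0
```

Emit:
send_rows(
  increments=[0,0,0.12,-0.0023,0.026,0,0.05,0,0,0.12,-0.0023,0.026,0,0.05,0,0,0.12,-0.0023,0.026,0,0.05,0,0,0.12,-0.0023,0.026,0,0.05,0,0,0.12,-0.0023,0.026,0,0.05,0,0,0.12,-0.0023,0.026,0,0.05,0,0,0.13,-0.002,0.026,0,0.05,0,0,0,0,0,0,0.05,0,0,0,0,0,0,0.05],
)

```text
time_s: 11.35
tool_pos: [411.6, 319.6, 233.0]
orientation: [0.789, 0.615, -0.0, 0.0]
force: [-0.2, 0.3, 0.1]
grip_width: 50.3
grip_force: 0.0
```

```bash
python3 - <<'E'
from h import *
s=read_state();print(s['time_s'],s['tool_pos'],s['q'],s['force']);M=Ro.from_quat(s['orientation']).as_matrix();print(M.round(3))
g=vision.grab_frame('top');f=vision.grab_frame('scene')
b=cv2.resize(f['img'][130:310,260:440],None,fx=2.2,fy=2.2,interpolation=cv2.INTER_CUBIC)
a=cv2.resize(g['img'][190:370,310:490],None,fx=2.2,fy=2.2,interpolation=cv2.INTER_CUBIC)
cv2.imwrite('pics/c5.png',np.hstack([b,a])[:,:,::-1])
E
```

```text
11.35 [411.60952419 319.62098844 232.98830786] [ 5.95213908e-01 -1.19949860e-01  1.43671463e+00 -3.89271647e-04
  1.82573847e+00  8.41905904e-01] [-0.15369894  0.26133404  0.08844137]
[[ 0.244  0.97  -0.001]
 [ 0.97  -0.244 -0.001]
 [-0.001 -0.    -1.   ]]
```

View pics/c5.png

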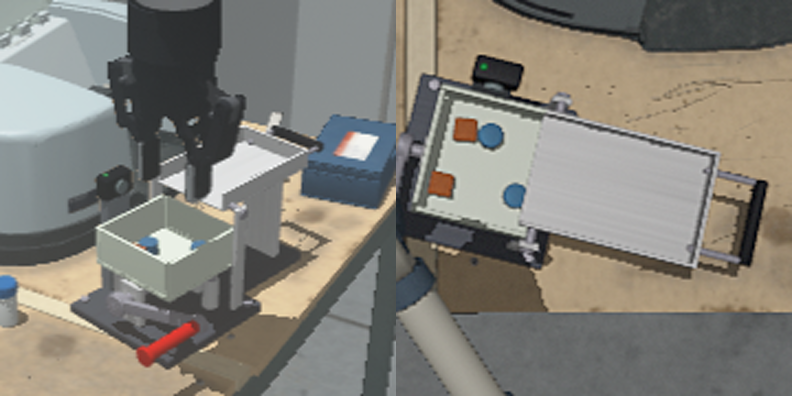

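The tray is back on its rest, the pellets are in the pan, and the gripper stands over the red handle (scene crop (168,342)). Descend and grip the handle.

Emit:
send_rows(
  increments=[0,0,0,0,0,-0.03,0.05,0,0,0,0,0,-0.03,0.05,0,0,0,0,0,-0.03,0.05,0,0,0,0,0,-0.03,0.05,0,0,0,0,0,-0.03,0.05,0,0,0,0,0,-0.027,0.05,0,0,0,0,0,0,0.05,0,0,0,0,0,0,0.0,0,0,0,0,0,0,0.0,0,0,0,0,0,0,0.0],
  force=35,
)

```text
time_s: 12.45
tool_pos: [411.4, 320.4, 58.6]
orientation: [0.789, 0.615, 0.001, -0.001]
force: [-5.8, -0.0, 4.6]
grip_width: 12.5
grip_force: 34.6
```

Emit:
send_rows(
  increments=[0,0,0,0,0,0,0.0,0,0,0,0,0,0,0.0,0,0,0,0,0,0,0.0],
)

```text
time_s: 12.75
tool_pos: [411.4, 320.4, 58.6]
orientation: [0.788, 0.615, 0.001, -0.001]
force: [-5.6, 0.7, 4.6]
grip_width: 12.7
grip_force: 34.5
```

```bash
python3 - <<'E'
from h import *
prev=None;th0=np.radians(15)
for t in np.linspace(0,1.309,15):
    a=t+th0;p=W([-115*np.cos(a),108,45+115*np.sin(a)])
    if prev is not None: print(round(t,2),(p-prev).round(1))
    prev=p
E
```

```text
0.09 [ 3.2 -0.8 10.2]
0.19 [ 4.1 -1.   9.9]
0.28 [ 5.  -1.2  9.5]
0.37 [ 5.8 -1.5  8.9]
0.47 [ 6.6 -1.7  8.3]
0.56 [ 7.3 -1.8  7.7]
0.65 [ 8.  -2.   6.9]
0.75 [ 8.6 -2.1  6.1]
0.84 [ 9.1 -2.3  5.3]
0.94 [ 9.5 -2.4  4.4]
1.03 [ 9.9 -2.5  3.5]
1.12 [10.1 -2.5  2.5]
1.22 [10.3 -2.6  1.5]
1.31 [10.4 -2.6  0.5]
```

Emit:
send_rows(
  increments=[0,0,0,0.0032,-0.0008,0.0102,0,0,0,0,0.0041,-0.001,0.0099,0,0,0,0,0.005,-0.0012,0.0095,0,0,0,0,0.0058,-0.0015,0.0089,0,0,0,0,0.0066,-0.0017,0.0083,0,0,0,0,0.0073,-0.0018,0.0077,0,0,0,0,0.008,-0.002,0.0069,0],
)

```text
time_s: 13.45
tool_pos: [447.8, 311.5, 121.2]
orientation: [0.788, 0.616, -0.002, -0.004]
force: [-20.9, 0.9, 15.1]
grip_width: 12.3
grip_force: 34.3
```

Emit:
send_rows(
  increments=[0,0,0,0.0086,-0.0021,0.0061,0,0,0,0,0.0091,-0.0023,0.0053,0,0,0,0,0.0095,-0.0024,0.0044,0,0,0,0,0.0099,-0.0025,0.0035,0,0,0,0,0.0101,-0.0025,0.0025,0,0,0,0,0.0103,-0.0026,0.0015,0,0,0,0,0.0104,-0.0026,0.0005,0,0,0,0,0,0,0,0,0,0,0,0,0,0,0,0,0,0,0,0,0,0],
)

```text
time_s: 14.45
tool_pos: [520.1, 293.7, 145.4]
orientation: [0.788, 0.615, 0.002, -0.0]
force: [-4.3, 1.6, 7.1]
grip_width: 12.7
grip_force: 36.2
```

```bash
python3 - <<'E'
from h import *
s=read_state();print(s['time_s'],s['tool_pos'],s['force'],s['wrist_torque'],s['grip_width'])
print(W([0,108,141]))
g=vision.grab_frame('top');f=vision.grab_frame('scene')
b=cv2.resize(f['img'][170:310,260:400],None,fx=2.8,fy=2.8,interpolation=cv2.INTER_CUBIC)
a=cv2.resize(g['img'][210:350,260:400],None,fx=2.8,fy=2.8,interpolation=cv2.INTER_CUBIC)
cv2.imwrite('pics/c6.png',np.hstack([b,a])[:,:,::-1])
im=f['img'].astype(int);m=(im[...,0]>120)&(im[...,1]<70)&(im[...,2]<70);m[:170]=0;m[310:]=0;m[:,:270]=0;m[:,420:]=0
v,u=np.nonzero(m);print(u.mean(),v.mean(),u.min(),u.max(),v.min(),v.max(), proj(f,[W([0,75,160]),W([0,108,160]),W([0,141,160]),W([0,141,45])]))
E
```

```text
14.45 [520.12336444 293.69443938 145.37842386] [-4.33041078  1.56876941  7.08632298] [ 0.24826291  0.72357436 -0.01175953] 12.704623255758744
[519.30084479 292.74858263 141.        ]
291.85555555555555 233.51111111111112 285 311 224 240 [[310.67160983 224.24676162]
 [299.45155451 229.66701267]
 [287.81000833 235.29088003]
 [290.03237762 280.22375494]]
```

View pics/c6.png

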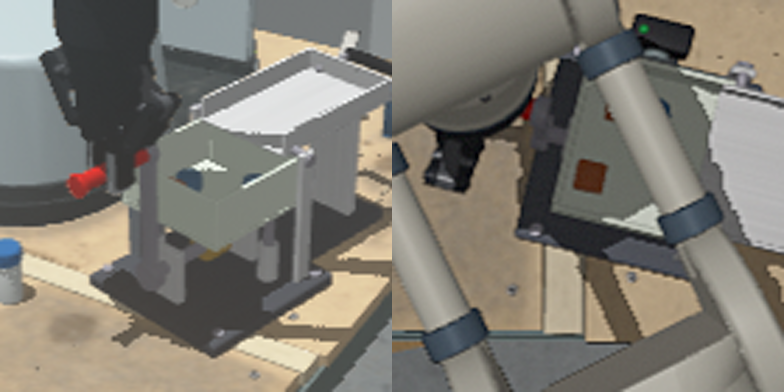

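The handle (crop (100,175)) is held with the lever upright above its shaft. The measured travel from the stop is 111.9 mm against 111.1 mm wanted, about 0.007 rad over. The pan is raised with the pellets in it and the tray is down, so I hand in.

```bash
python3 - <<'E'
from h import *
s=read_state();print(s['time_s'],s['tool_pos'],s['force'],s['grip_force'])
print(order.sign_off())
E
```

```text
14.55 [520.06405738 293.71743807 145.42278841] [-4.09159196  1.74767329  6.41044127] 36.186681389808655
the job is handed in; nothing more can be done
None
```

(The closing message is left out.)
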